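Earth, then power up the switch console in sequence

TASK

Power up the switch console, touching lightly and picking nothing up: first touch the sprung brass stud on the earthing puck for a moment, then press down the large round key, then the long bar key, then the small square key, each gently until it is clearly down and stays down. Do not press the small key inside the guard collar, do not shift the puck or the other loose things, and take the hand clear at the end.

Things in the scene. Friction and masses are not known exactly. Their poses are not given: they have to be found in the camera images.
- earth_puck: earthing puck: loose round steel puck, 64 mm diameter, 20 mm high, about 0.5 kg, graspable but only to be touched; origin at the centre of its underside, z up. A brass stud of 20 mm diameter stands up from its middle.
- stud_top (a point): centre of the top of the brass stud on the earthing puck, 35 mm above the bench when untouched.
- stud (a joint): how far the brass stud is pushed in (m), 0 untouched to 0.010; a spring brings it back up. It takes about 1 N to start it, 8 N to bottom it.
- console: switch console: fixed aluminium base plate 115 (x) x 270 (y) x 15 mm high, lying on the bench; origin at the centre of its underside, x away from the robot at yaw 0, z up. Four grey switch modules, each 68 (x) x 54 (y) x 24 mm, sit on it in a row along its y, 62 mm apart; their order in the row differs from start to start.
- mod_round: the fixed grey switch module that carries the large round key; origin at the centre of its underside, 15 mm above the bench, axes along the console's.
- key_round_top (a point): centre of the top of the large round key (large round flat-topped black key, 34 mm diameter); 53 mm above the bench when up, which is 14 mm above its module's grey housing; moves down with the key.
- key_round (a joint): how far the large round key is pressed in (m): 0 up, 0.012 fully down. It resists with about 5.5 N at first, rising evenly to 11 N at the end, and stays at whatever depth it is left; it cannot be brought up again.
- mod_bar: the fixed grey switch module that carries the long bar key; origin at the centre of its underside, 15 mm above the bench, axes along the console's.
- key_bar_top (a point): centre of the top of the long bar key (long narrow black bar key, 50 mm along its module's x by 14 mm along y); 53 mm above the bench when up, which is 14 mm above its module's grey housing; moves down with the key.
- key_bar (a joint): how far the long bar key is pressed in (m): 0 up, 0.012 fully down. It resists with about 5.5 N at first, rising evenly to 11 N at the end, and stays at whatever depth it is left; it cannot be brought up again.
- mod_square: the fixed grey switch module that carries the small square key; origin at the centre of its underside, 15 mm above the bench, axes along the console's.
- key_square_top (a point): centre of the top of the small square key (small square black key, 22 x 22 mm); 53 mm above the bench when up, which is 14 mm above its module's grey housing; moves down with the key.
- key_square (a joint): how far the small square key is pressed in (m): 0 up, 0.012 fully down. It resists with about 5.5 N at first, rising evenly to 11 N at the end, and stays at whatever depth it is left; it cannot be brought up again.
- mod_guarded: the fixed grey switch module that carries the guarded key; origin at the centre of its underside, 15 mm above the bench, axes along the console's.
- key_guarded_top (a point): centre of the top of the guarded key (small round black key, 14 mm diameter, inside a steel guard collar (19 mm outer radius, 14 mm inner radius) that stands 6 mm higher than the key's top); 53 mm above the bench when up, which is 14 mm above its module's grey housing; moves down with the key.
- key_guarded (a joint): how far the guarded key is pressed in (m): 0 up, 0.012 fully down. It resists with about 5.5 N at first, rising evenly to 11 N at the end, and stays at whatever depth it is left; it cannot be brought up again.
- tip_tin: bystander: loose round tin, 40 mm diameter, 19 mm high; origin at the centre of its underside.
- module_box: bystander: loose off-white plastic box, 49 x 74 x 27 mm high; origin at the centre of its underside.
- wick_reel: bystander: loose small wire reel lying flat, 29 mm diameter, 11 mm high; origin at the centre of its underside.
- tweezers_1: bystander: loose steel tweezers, 12 x 115 x 10 mm high, long along their y; origin at the centre of the underside.
- carton: bystander: heavy open cardboard carton of parts, 215 (x) x 300 (y) x 173 mm high, standing behind the puck and to the left of the console; it does not move and is in the way of low sideways moves between the puck and the console; origin at the centre of its underside.
- board_clamp: bystander: fixed flat steel board-holding frame, 240 (x) x 168 (y) x 35 mm high, between the puck and the console; origin near the centre of its underside.
Mind the look-alikes: they are no part of the job. Leave any purple look-alike of the earth_puck alone.

How it is judged:
By the outcome, as a careful person would: the job done as asked, in the order asked, and still so for the second after the job is handed in, with the robot touching nothing.
It also fails if it takes over 64 s, if anything falls off the work surface, if the arm or the gripper's body presses on something with over 40 N, if the wrist force passes 120 N, or if a joint passes its speed limit or range.

ROBOT

A 6-joint arm with a two-finger parallel gripper is mounted at the origin on a cart in front of the work surface, level with it; the furniture and walls round the work are solid. World frame = base frame: x ahead of the robot, y to its left, z up, the work surface at z = 0. Lengths are in m, angles in rad, forces in N, time in s.
With the tool pointing down it reaches from about 0.35 to 0.775 m from the base axis. Payload 5.5 kg.
Tool frame: the origin (TCP) lies midway between the tips of the shut fingers; the grasp point (between the pads) lies 19 mm behind it; z points along the fingers, y is the line along which they close (so a half turn about z gives the same grasp; the last joint's range is limited). The gripper opens to 85 mm and grips with 20 to 120 N. Pads are 22 mm wide; open, the fingers measure 114 mm over their backs; the gripper's body (76 mm by 85 mm) begins 54 mm behind the grasp point. The pads swing forward as they close: fully open they stand 13 mm farther back than shut.
Start: joints at [1.12, 0.313, 0.046, 1.304, 0, 1.431], TCP at [0.176, 0.547, 0.231] pointing down, gripper open.
Joint ranges: [-2.76, 2.76], [-0.86, 1.69], [-1.03, 1.26], [-2.2, 2.34], [-1.47, 1.5], [-3.14, 3.14]. Speed limits (rad/s): [2.57, 2.57, 3.14, 3.14, 3.14, 3.14].

INTERFACE

Orientations are given as a unit quaternion [w, x, y, z].
In Python, from workcell import telemetry, imaging, env gives the robot as it stands. The module is installed in compiled form; this text tells all that it offers.
- The arm moves only by the tool step_arm, never from a script. Its argument "moves" is a list of rows, each a list of 3 entries, a list of its own where there are three numbers: the shift along the tool's x, y, z in mm, then the turn, a rotation vector about the tool's x, y, z in rad, then the finger opening in mm, from 0 to 85.4. A call has 1 to 8 rows; each row is the pose to reach, as a shift and turn from the pose commanded when the call began, along the tool's axes at that moment; what a row does not reach only later rows make up. A row lasts 1/12 s, in which the tool goes at most 41.7 mm and 7.16 degrees, less where a joint would pass 70% of its speed; a pose out of reach is approached as far as the arm can. A call with a gripper value outside its range is refused whole. The fingers move at their own pace and stop on an object; "grip_force" is the grip in N (left out, the last holds). Time passes only in rows, so rows that repeat a pose let the fingers close. It gives the time, the measured TCP pose, the force, the opening and the grip force at its end, in the units of the state.
- telemetry.get_state(): the state, without advancing time (a new reading comes with each control period).
- imaging.read_camera(name): name is "scene" or "top"; returns the picture (480x640x3 uint8, red, green, blue); there is no depth.
- imaging.camera_params(name): a dict with "camera_matrix" (3x3 intrinsics, pixels), "D" ([k1, k2, p1, p2, k3] as OpenCV has them; the pictures are not rectified), "pose" (4x4, takes a point from camera to world coordinates). Camera axes: x right, y up, looking along -z (the intrinsics and any distortion apply to the point x, -y, -z); pixel columns grow to the right and rows downward; lengths in m; the calibration is good to about 2 mm. A picture is of the moment at which its call begins. camera_params takes no time and is no camera call.
- env.hand_in(): hands the job in; it is judged then, once.
The state is a dict: "clock": time; "joint_pos": joint angles; "qvel": joint speeds; "tau": joint torques, N m; "tcp_pos": TCP position; "orientation": TCP orientation; "wrist_force": force on the tool from outside, world axes, zero at the start; "ft_torque": the same for the moment, N m; "finger_gap": finger opening in m; "grip_force": force on a finger pad.
Only numpy, scipy, OpenCV 4.12 (cv2) and the standard library are available. Lean on these libraries where they do the work, as an engineer would, in place of code of your own. Each camera call takes 0.05 s, during which the arm holds its last target. There are 200 camera calls.

## Working session

There is one attempt and no reset: what is moved stays moved. The work goes in short steps, Python scripts to look and compute and a tool call to move; the robot and the scene stay as the last step left them, time stands still between calls to the robot, and variables do not carry over. Pictures are saved under pics/ and viewed, at most 10 in all, crops included, and the job is handed in when it is done.

Besides the shell and the picture viewer there is one more tool, called after "Call:" as name(argument=value, ...), one argument or row to a line, values as JSON. step_arm: Moves the arm, as the interface text tells. Its arguments: {"type":"object","properties":{"moves":{"type":"array"},"grip_force":{"type":"number"}},"required":["moves"]}

```bash
mkdir -p pics; cat > h.py <<'E'
import numpy as np, cv2
from workcell import telemetry, imaging, env
def ray(cam,uv):
    p=imaging.camera_params(cam);K=np.array(p["camera_matrix"],float);D=np.array(p["D"],float);T=np.array(p["pose"])
    n=cv2.undistortPoints(np.array([[uv]],float),K,D)[0,0]
    return T[:3,3],T[:3,:3]@np.array([n[0],-n[1],-1.])
def plane(cam,uv,z):
    o,d=ray(cam,uv);return o+d*(z-o[2])/d[2]
def tri(uv1,uv2):
    A=np.zeros((3,3));b=np.zeros(3);R=[]
    for c,u in(("scene",uv1),("top",uv2)):
        o,d=ray(c,u);d=d/np.linalg.norm(d);P=np.eye(3)-np.outer(d,d);A+=P;b+=P@o;R.append((P,o))
    x=np.linalg.solve(A,b);return x,[np.linalg.norm(P@(x-o)) for P,o in R]
E
python3 - <<'E'
from h import *
for c in("scene","top"):
    cv2.imwrite(f"pics/{c}0.png",imaging.read_camera(c)[:,:,::-1])
    p=imaging.camera_params(c);print(c,np.round(p["pose"],3).tolist(),np.round(p["camera_matrix"],1).tolist(),p["D"])
print(telemetry.get_state())
E
```

```text
scene [[-0.9, 0.254, -0.354, 0.074], [-0.435, -0.547, 0.715, 0.989], [-0.012, 0.797, 0.603, 0.94], [0.0, 0.0, 0.0, 1.0]] [[503.8, 0.0, 323.3], [0.0, 503.8, 240.4], [0.0, 0.0, 1.0]] [0.02088627 0.         0.         0.         0.        ]
top [[-0.012, 0.974, -0.225, 0.173], [-1.0, -0.013, -0.003, -0.018], [-0.005, 0.225, 0.974, 1.782], [0.0, 0.0, 0.0, 1.0]] [[600.3, 0.0, 311.8], [0.0, 600.3, 236.9], [0.0, 0.0, 1.0]] [-0.08150625  0.          0.          0.          0.        ]
{'clock': 0.1, 'joint_pos': array([ 1.12035628e+00,  3.13922847e-01,  4.50984585e-02,  1.30358564e+00,
       -1.17586981e-05,  1.43122359e+00]), 'qvel': array([-0.00076957,  0.00026454,  0.00178823, -0.000801  , -0.00138714,
       -0.00073188]), 'tau': array([ 3.14981793e-03, -4.81724668e+01,  2.99243170e+01,  1.27547648e-02,
       -8.79169829e-05,  1.25058295e-05]), 'tcp_pos': array([0.17568496, 0.54703441, 0.23050183]), 'orientation': array([-2.28963633e-04,  1.54808484e-01,  9.87944170e-01, -7.73705723e-04]), 'wrist_force': array([-0.25419411, -1.01357233,  0.44127267]), 'ft_torque': array([-0.06876358,  0.00568746, -0.02000615]), 'grip_force': 0.0, 'finger_gap': 0.08488117399713746}
```

View pics/scene0.png

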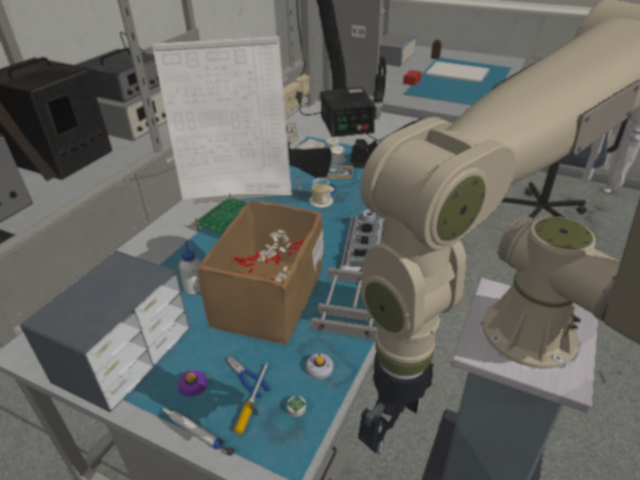

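View pics/top0.png

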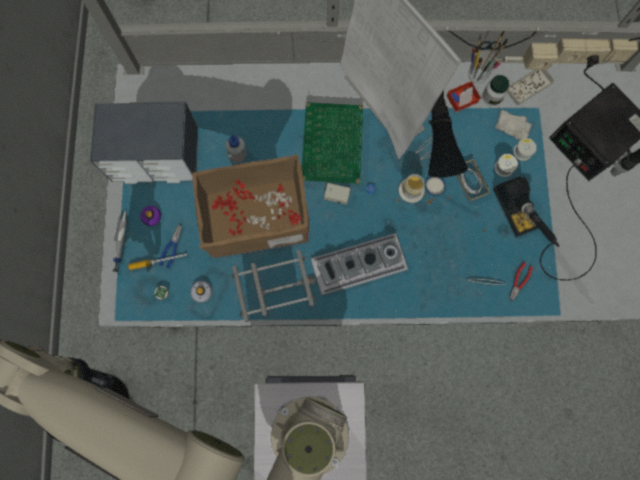

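The scene view shows the steel puck at (319,364) and its purple look-alike at (192,382). In the top view they are at (201,291) and (150,215). The console in the top view spans (312–408, 235–292), with the bar key near (331,270), two dark keys near (350,264) and (371,259), and the collar near (390,252). The steel puck is the target because the purple one is excluded. I'll confirm with an enlarged crop.

```bash
python3 - <<'E'
from h import *
t=cv2.imread("pics/top0.png");s=cv2.imread("pics/scene0.png")
f=lambda im,x,y,w,h,k:cv2.resize(im[y:y+h,x:x+w],None,fx=k,fy=k,interpolation=cv2.INTER_CUBIC)
a=f(t,305,230,110,65,7)[:, :770]; b=f(t,175,265,55,50,5); c=f(s,290,335,60,50,5)[:, :300]
d=f(s,335,205,50,70,5)[:250,:195]
row=np.zeros((250,770,3),np.uint8);row[:b.shape[0],:275]=b[:250];row[:c.shape[0],275:575]=c[:250];row[:250,575:770]=d[:250,:195]
cv2.imwrite("pics/crop1.png",np.vstack([a,row])[:600])
# blobs
g=cv2.cvtColor(t,cv2.COLOR_BGR2HSV)
for nm,(x,y,w,h),lo,hi in(("dark",(310,232,100,62),(0,0,0),(180,255,62)),("brass",(185,275,35,35),(8,90,60),(35,255,255))):
    m=cv2.inRange(g[y:y+h,x:x+w],lo,hi);n,l,st,ce=cv2.connectedComponentsWithStats(m)
    for i in range(1,n):
        if st[i,4]>8:print(nm,st[i],np.round(ce[i]+[x,y],2))
gs=cv2.cvtColor(s,cv2.COLOR_BGR2HSV);x,y=300,345
m=cv2.inRange(gs[y:y+40,x:x+40],(8,90,60),(35,255,255));n,l,st,ce=cv2.connectedComponentsWithStats(m)
for i in range(1,n):print("sc",st[i],np.round(ce[i]+[x,y],2))
E
```

```text
dark [77 18  7  5 28] [389.93 252.14]
dark [ 55  20  11  13 109] [369.8  257.95]
dark [36 28  9  9 61] [349.9  263.87]
dark [15 30 10 17 94] [329.67 269.97]
brass [12 12  7  7 40] [199.92 290.2 ]
sc [15 11  9 10 69] [319.22 360.43]
```

View pics/crop1.png

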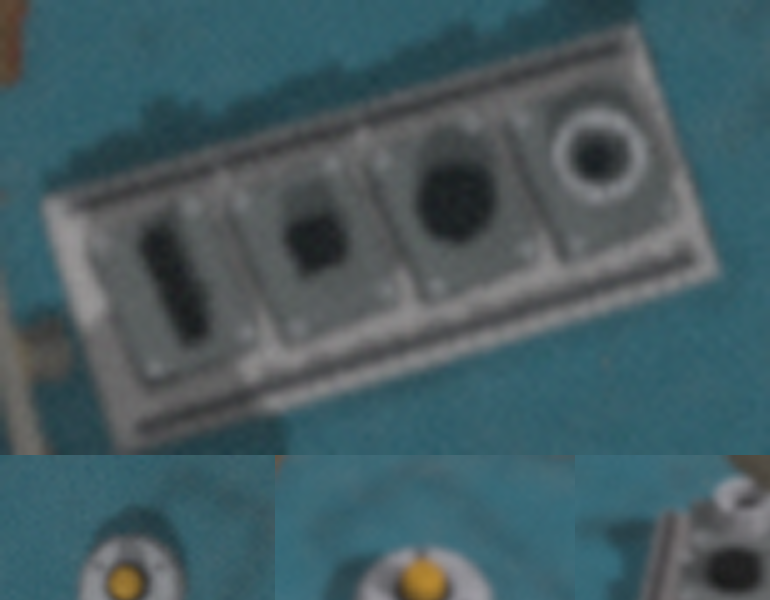

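The crop shows the keys from left to right: bar (329.7,270.0), square (349.9,263.9), round (369.8,258.0), and the collared key (389.9,252.1), which I leave alone. The steel puck has its brass stud at top (199.9,290.2) and scene (319.2,360.4).

```bash
python3 - <<'E'
from h import *
s=cv2.imread("pics/scene0.png");x,y=335,200
g=cv2.cvtColor(s,cv2.COLOR_BGR2HSV)
m=cv2.inRange(g[y:y+80,x:x+55],(0,0,0),(180,255,55));n,l,st,ce=cv2.connectedComponentsWithStats(m)
for i in range(1,n):
    if st[i,4]>8:print("sc",st[i],np.round(ce[i]+[x,y],1))
P=imaging.camera_params
keys=dict(guard=(389.93,252.14),round=(369.8,257.95),square=(349.9,263.87),bar=(329.67,269.97))
def proj(c,X):
    p=P(c);T=np.linalg.inv(p["pose"]);q=(T@np.r_[X,1])[:3]*[1,-1,-1]
    return cv2.projectPoints(q[None],np.zeros(3),np.zeros(3),np.array(p["camera_matrix"]),np.array(p["D"]))[0].ravel()
for k,u in keys.items():
    X=plane("top",u,.053);print(k,X.round(4),"dist",np.hypot(*X[:2]).round(3),"exp scene",proj("scene",X).round(1))
print("stud",tri((319.22,360.43),(199.92,290.2)),plane("top",(199.92,290.2),.035),plane("scene",(319.22,360.43),.035))
R=P("top")
for nm,u in dict(cartonNR=(308,243),cartonNL=(207,254),clampTL=(235,268),clampBR=(314,305)).items():print(nm,plane("top",u,.173 if "cart" in nm else .035).round(3))
E
```

```text
sc [26 24 11  8 74] [366.1 227.6]
sc [26 37  7  7 44] [364.  239.9]
sc [19 50 12  6 66] [359.5 252.4]
guard [ 0.5228 -0.2427  0.053 ] dist 0.576 exp scene [369.  214.5]
round [ 0.5062 -0.1829  0.053 ] dist 0.538 exp scene [366.8 225.9]
square [ 0.4893 -0.1241  0.053 ] dist 0.505 exp scene [364.6 237.9]
bar [ 0.472  -0.0646  0.053 ] dist 0.476 exp scene [362.4 250.8]
stud (array([0.42061923, 0.31892265, 0.02568031]), [np.float64(9.233567966772953e-05), np.float64(9.233567966780242e-05)]) [0.41939652 0.31715869 0.035     ] [0.41699381 0.32574056 0.035     ]
cartonNR [ 0.527 -0.003  0.173]
cartonNL [0.5   0.274 0.173]
clampTL [0.484 0.215 0.035]
clampBR [ 0.372 -0.018  0.035]
```

Call:
step_arm(
  moves=[
    [[-40,-19,0],[0,0,0],0],
    [[-80,-38,0],[0,0,0],0],
    [[-120,-57,0],[0,0,0],0],
    [[-160,-76,0],[0,0,0],0],
    [[-195,-93,0],[0,0,0],0],
    [[-230,-110,0],[0,0,0],0],
    [[-265,-127,0],[0,0,0],0],
    [[-302,-145,0],[0,0,0],0],
  ],
)

```text
clock: 0.77
tcp_pos: [0.4187, 0.3165, 0.2311]
orientation: [-0.0, 0.155, 0.988, -0.0]
wrist_force: [0.6, 1.0, -0.7]
finger_gap: -0.0001
grip_force: 0.0
```

Call:
step_arm(
  moves=[
    [[0,0,30],[0,0,0],0],
    [[0,0,65],[0,0,0],0],
    [[0,0,100],[0,0,0],0],
    [[0,0,130],[0,0,0],0],
    [[0,0,150],[0,0,0],0],
    [[0,0,160],[0,0,0],0],
    [[0,0,160],[0,0,0],0],
    [[0,0,160],[0,0,0],0],
  ],
)

```text
clock: 1.43
tcp_pos: [0.4179, 0.3183, 0.0715]
orientation: [-0.0, 0.155, 0.988, -0.0]
wrist_force: [0.3, 0.5, -0.2]
finger_gap: -0.0001
grip_force: 0.0
```

```bash
python3 - <<'E'
from h import *
s=imaging.read_camera("scene")[:,:,::-1];t=imaging.read_camera("top")[:,:,::-1]
f=lambda im,x,y:cv2.resize(im[y:y+100,x:x+80],None,fx=5,fy=5,interpolation=cv2.INTER_CUBIC)
cv2.imwrite("pics/chk.png",np.hstack([f(s,280,300),f(t,160,240)]))
E
```

```text
(no output)
```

View pics/chk.png

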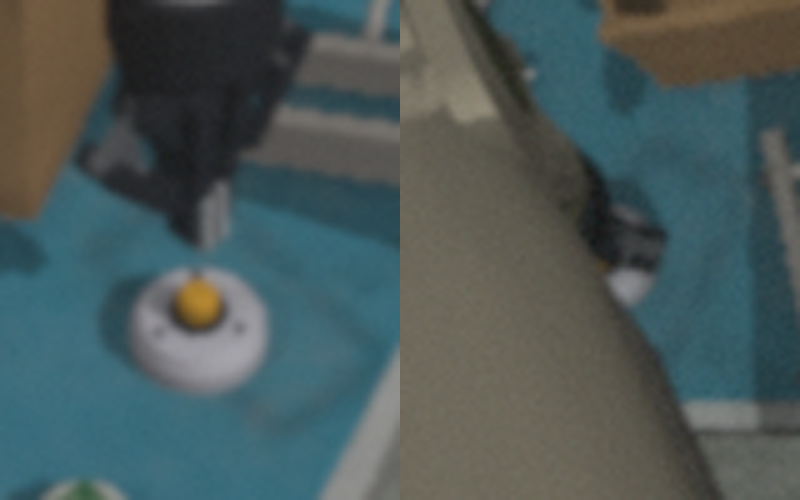

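The scene crop shows the shut fingertips at about scene (320,348), directly above the stud at (319,360). Next I descend gently and touch it.

Call:
step_arm(
  moves=[
    [[0,0,15],[0,0,0],0],
    [[0,0,28],[0,0,0],0],
    [[0,0,34],[0,0,0],0],
    [[0,0,36],[0,0,0],0],
    [[0,0,38],[0,0,0],0],
    [[0,0,40],[0,0,0],0],
    [[0,0,41],[0,0,0],0],
    [[0,0,41],[0,0,0],0],
  ],
)

```text
clock: 2.2
tcp_pos: [0.4184, 0.3186, 0.031]
orientation: [0.001, 0.155, 0.988, 0.0]
wrist_force: [-0.4, -0.2, 3.1]
finger_gap: -0.0001
grip_force: 1.7
```

Call:
step_arm(
  moves=[
    [[0,0,1],[0,0,0],0],
    [[0,0,2],[0,0,0],0],
    [[0,0,2],[0,0,0],0],
    [[0,0,2],[0,0,0],0],
    [[0,0,2],[0,0,0],0],
    [[0,0,2],[0,0,0],0],
  ],
)

```text
clock: 2.7
tcp_pos: [0.4184, 0.3186, 0.0287]
orientation: [0.0, 0.155, 0.988, 0.0]
wrist_force: [0.5, 1.5, 4.6]
finger_gap: 0.0002
grip_force: 2.5
```

Call:
step_arm(
  moves=[
    [[0,0,-4],[0,0,0],0],
    [[0,0,-12],[0,0,0],0],
    [[0,0,-45],[0,0,0],0],
    [[0,0,-85],[0,0,0],0],
    [[0,0,-125],[0,0,0],0],
    [[0,0,-165],[0,0,0],0],
    [[0,0,-205],[0,0,0],0],
    [[0,0,-220],[0,0,0],0],
  ],
)

```text
clock: 3.37
tcp_pos: [0.4189, 0.3187, 0.2543]
orientation: [0.003, 0.155, 0.988, 0.002]
wrist_force: [0.9, 0.6, 0.2]
finger_gap: -0.0
grip_force: 0.0
```

Call:
step_arm(
  moves=[
    [[-15,-28,0],[0,0,0],0],
    [[-30,-57,0],[0,0,0],0],
    [[-45,-86,0],[0,0,0],0],
    [[-60,-115,0],[0,0,0],0],
    [[-75,-143,0],[0,0,0],0],
    [[-90,-172,0],[0,0,0],0],
    [[-105,-200,0],[0,0,0],0],
    [[-119,-226,0],[0,0,0],0],
  ],
)

```text
clock: 4.03
tcp_pos: [0.4611, 0.0649, 0.2482]
orientation: [-0.001, 0.155, 0.988, -0.0]
wrist_force: [0.3, -0.6, 0.6]
finger_gap: -0.0003
grip_force: 0.0
```

Call:
step_arm(
  moves=[
    [[-15,-28,0],[0,0,0],0],
    [[-30,-57,0],[0,0,0],0],
    [[-45,-86,0],[0,0,0],0],
    [[-60,-115,0],[0,0,0],0],
    [[-75,-143,0],[0,0,0],0],
    [[-90,-172,0],[0,0,0],0],
    [[-105,-200,0],[0,0,0],0],
    [[-119,-225,0],[0,0,0],0],
  ],
)

```text
clock: 4.7
tcp_pos: [0.5056, -0.1856, 0.2481]
orientation: [-0.001, 0.155, 0.988, 0.0]
wrist_force: [0.3, 0.8, -0.2]
finger_gap: 0.0001
grip_force: 0.0
```

Call:
step_arm(
  moves=[
    [[0,0,30],[0,0,0],0],
    [[0,0,65],[0,0,0],0],
    [[0,0,100],[0,0,0],0],
    [[0,0,135],[0,0,0],0],
    [[0,0,155],[0,0,0],0],
    [[0,0,160],[0,0,0],0],
    [[0,0,160],[0,0,0],0],
    [[0,0,160],[0,0,0],0],
  ],
)

```text
clock: 5.37
tcp_pos: [0.5068, -0.1841, 0.0892]
orientation: [0.0, 0.155, 0.988, -0.0]
wrist_force: [-0.1, -0.2, 1.1]
finger_gap: -0.0
grip_force: 0.0
```

Call:
step_arm(
  moves=[
    [[0,0,15],[0,0,0],0],
    [[0,0,28],[0,0,0],0],
    [[0,0,34],[0,0,0],0],
    [[0,0,36],[0,0,0],0],
    [[0,0,38],[0,0,0],0],
    [[0,0,40],[0,0,0],0],
    [[0,0,42],[0,0,0],0],
    [[0,0,42],[0,0,0],0],
  ],
)

```text
clock: 6.03
tcp_pos: [0.507, -0.1842, 0.0479]
orientation: [0.001, 0.155, 0.988, -0.0]
wrist_force: [-1.6, 0.7, 3.7]
finger_gap: 0.0
grip_force: 1.6
```

Call:
step_arm(
  moves=[
    [[0,0,1],[0,0,0],0],
    [[0,0,2],[0,0,0],0],
    [[0,0,3],[0,0,0],0],
    [[0,0,4],[0,0,0],0],
    [[0,0,5],[0,0,0],0],
    [[0,0,5],[0,0,0],0],
    [[0,0,5],[0,0,0],0],
  ],
)

```text
clock: 6.62
tcp_pos: [0.507, -0.1842, 0.0432]
orientation: [0.001, 0.155, 0.988, -0.0]
wrist_force: [-3.0, 1.7, 7.4]
finger_gap: 0.0001
grip_force: 3.8
```

Call:
step_arm(
  moves=[
    [[0,0,0.5],[0,0,0],0],
    [[0,0,1],[0,0,0],0],
    [[0,0,1.5],[0,0,0],0],
    [[0,0,2],[0,0,0],0],
  ],
)

```text
clock: 6.95
tcp_pos: [0.5071, -0.1842, 0.0416]
orientation: [0.001, 0.155, 0.988, -0.0]
wrist_force: [-4.2, 1.5, 10.6]
finger_gap: 0.0001
grip_force: 5.2
```

Call:
step_arm(
  moves=[
    [[0,0,0.5],[0,0,0],0],
    [[0,0,1],[0,0,0],0],
    [[0,0,1],[0,0,0],0],
  ],
)

```text
clock: 7.2
tcp_pos: [0.507, -0.1842, 0.041]
orientation: [0.001, 0.155, 0.988, -0.0]
wrist_force: [-5.4, 2.3, 13.9]
finger_gap: -0.0002
grip_force: 6.8
```

Call:
step_arm(
  moves=[
    [[0,0,-4],[0,0,0],0],
    [[0,0,-15],[0,0,0],0],
    [[0,0,-50],[0,0,0],0],
    [[0,0,-70],[0,0,0],0],
    [[23,34,-70],[0,0,0],0],
    [[46,68,-70],[0,0,0],0],
    [[69,104,-70],[0,0,0],0],
    [[69,104,-70],[0,0,0],0],
  ],
)

```text
clock: 7.87
tcp_pos: [0.4698, -0.0584, 0.1089]
orientation: [-0.001, 0.152, 0.988, 0.001]
wrist_force: [-1.2, 0.7, 0.2]
finger_gap: 0.0002
grip_force: 0.0
```

Call:
step_arm(
  moves=[
    [[0,0,20],[0,0,0],0],
    [[0,0,20],[0,0,0],0],
    [[0,0,20],[0,0,0],0],
  ],
)

```text
clock: 8.12
tcp_pos: [0.4724, -0.0637, 0.0884]
orientation: [-0.0, 0.155, 0.988, 0.0]
wrist_force: [-0.0, -0.1, 0.4]
finger_gap: -0.0
grip_force: 0.0
```

```bash
python3 - <<'E'
from h import *
s=imaging.read_camera("scene")[:,:,::-1];t=imaging.read_camera("top")[:,:,::-1]
f=lambda im,x,y:cv2.resize(im[y:y+100,x:x+80],None,fx=5,fy=5,interpolation=cv2.INTER_CUBIC)
cv2.imwrite("pics/chk2.png",np.hstack([f(s,325,185),f(t,330,210)]))
E
```

```text
(no output)
```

View pics/chk2.png

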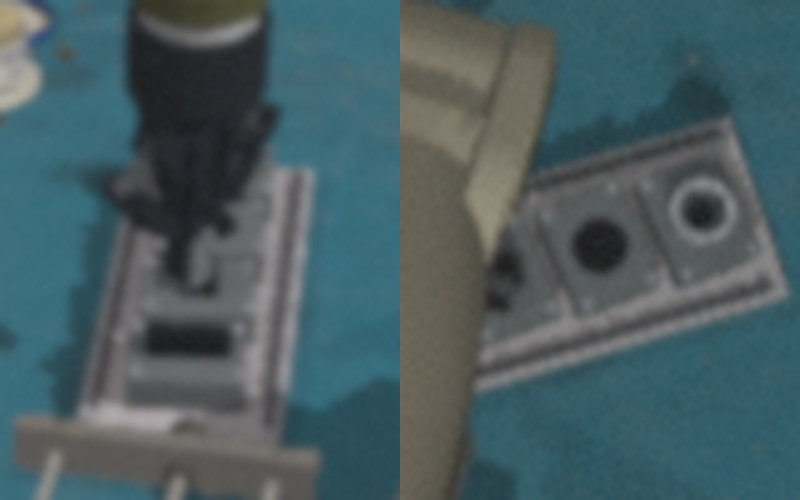

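The scene crop shows the fingertip at about (363,241), directly above the bar key at (362,252). In the top crop the round key sits lower, with no drop shadow, and the guarded key is unchanged.

Call:
step_arm(
  moves=[
    [[0,0,15],[0,0,0],0],
    [[0,0,28],[0,0,0],0],
    [[0,0,34],[0,0,0],0],
    [[0,0,36],[0,0,0],0],
    [[0,0,38],[0,0,0],0],
    [[0,0,40],[0,0,0],0],
    [[0,0,42],[0,0,0],0],
    [[0,0,42],[0,0,0],0],
  ],
)

```text
clock: 8.88
tcp_pos: [0.4727, -0.0643, 0.0472]
orientation: [0.0, 0.155, 0.988, -0.0]
wrist_force: [-0.2, -0.5, 1.8]
finger_gap: -0.0001
grip_force: 0.6
```

Call:
step_arm(
  moves=[
    [[0,0,1],[0,0,0],0],
    [[0,0,2],[0,0,0],0],
    [[0,0,3],[0,0,0],0],
    [[0,0,4],[0,0,0],0],
    [[0,0,5],[0,0,0],0],
    [[0,0,6,0],[0,0,0],0],
  ],
)

```text
schema error: expected 3 numbers
```

Call:
step_arm(
  moves=[
    [[0,0,1],[0,0,0],0],
    [[0,0,2],[0,0,0],0],
    [[0,0,3],[0,0,0],0],
    [[0,0,4],[0,0,0],0],
    [[0,0,5],[0,0,0],0],
  ],
)

```text
clock: 9.3
tcp_pos: [0.4728, -0.0643, 0.0427]
orientation: [0.0, 0.155, 0.988, -0.0]
wrist_force: [-4.7, 0.2, 9.4]
finger_gap: -0.0001
grip_force: 5.0
```

Call:
step_arm(
  moves=[
    [[0,0,0.5],[0,0,0],0],
    [[0,0,1],[0,0,0],0],
    [[0,0,1.5],[0,0,0],0],
    [[0,0,2],[0,0,0],0],
    [[0,0,2.5],[0,0,0],0],
    [[0,0,2.5],[0,0,0],0],
  ],
)

```text
clock: 9.8
tcp_pos: [0.4728, -0.0643, 0.0409]
orientation: [0.0, 0.155, 0.988, -0.0]
wrist_force: [-6.5, -0.6, 16.5]
finger_gap: 0.0
grip_force: 8.3
```

Call:
step_arm(
  moves=[
    [[0,0,-4],[0,0,0],0],
    [[0,0,-15],[0,0,0],0],
    [[0,0,-40],[0,0,0],0],
    [[0,0,-50],[0,0,0],0],
    [[-12,-18,-50],[0,0,0],0],
    [[-24,-36,-50],[0,0,0],0],
    [[-35,-52,-50],[0,0,0],0],
    [[-35,-52,-50],[0,0,0],0],
  ],
)

```text
clock: 10.47
tcp_pos: [0.4925, -0.1274, 0.0895]
orientation: [0.002, 0.156, 0.988, -0.001]
wrist_force: [0.9, -0.1, 1.2]
finger_gap: 0.0001
grip_force: 0.0
```

Call:
step_arm(
  moves=[
    [[0,0,0],[0,0,0],0],
    [[0,0,0],[0,0,0],0],
    [[0,0,0],[0,0,0],0],
  ],
)

```text
clock: 10.72
tcp_pos: [0.4896, -0.1233, 0.0886]
orientation: [-0.0, 0.154, 0.988, 0.0]
wrist_force: [0.4, -0.5, -0.1]
finger_gap: -0.0002
grip_force: 0.0
```

Call:
step_arm(
  moves=[
    [[0,0,15],[0,0,0],0],
    [[0,0,28],[0,0,0],0],
    [[0,0,34],[0,0,0],0],
    [[0,0,36],[0,0,0],0],
    [[0,0,38],[0,0,0],0],
    [[0,0,40],[0,0,0],0],
    [[0,0,42],[0,0,0],0],
    [[0,0,43],[0,0,0],0],
  ],
)

```text
clock: 11.38
tcp_pos: [0.489, -0.1228, 0.0465]
orientation: [-0.001, 0.154, 0.988, 0.001]
wrist_force: [-3.9, 3.0, 8.6]
finger_gap: -0.0002
grip_force: 4.1
```

Call:
step_arm(
  moves=[
    [[0,0,1],[0,0,0],0],
    [[0,0,2],[0,0,0],0],
    [[0,0,3],[0,0,0],0],
    [[0,0,4],[0,0,0],0],
  ],
)

```text
clock: 11.72
tcp_pos: [0.489, -0.1228, 0.0428]
orientation: [-0.001, 0.154, 0.988, 0.001]
wrist_force: [-4.7, 4.5, 9.7]
finger_gap: 0.0001
grip_force: 5.0
```

Call:
step_arm(
  moves=[
    [[0,0,0.5],[0,0,0],0],
    [[0,0,1],[0,0,0],0],
    [[0,0,1.5],[0,0,0],0],
    [[0,0,2],[0,0,0],0],
    [[0,0,2.5],[0,0,0],0],
    [[0,0,2.5],[0,0,0],0],
  ],
)

```text
clock: 12.22
tcp_pos: [0.4891, -0.1229, 0.041]
orientation: [-0.001, 0.154, 0.988, 0.0]
wrist_force: [-6.4, 3.3, 14.7]
finger_gap: 0.0
grip_force: 7.3
```

Bottomed out. I lift clear and move aside toward the robot, so the cameras can see the console.

Call:
step_arm(
  moves=[
    [[0,0,-4],[0,0,0],0],
    [[0,0,-15],[0,0,0],0],
    [[0,0,-50],[0,0,0],0],
    [[0,0,-90],[0,0,0],0],
    [[0,0,-130],[0,0,0],0],
    [[0,0,-170],[0,0,0],0],
    [[0,0,-200],[0,0,0],0],
    [[0,0,-200],[0,0,0],0],
  ],
)

```text
clock: 12.88
tcp_pos: [0.4933, -0.1252, 0.2469]
orientation: [0.006, 0.155, 0.988, -0.002]
wrist_force: [-0.3, 0.2, 0.0]
finger_gap: -0.0003
grip_force: 0.0
```

Call:
step_arm(
  moves=[
    [[-15,-35,0],[0,0,0],0],
    [[-30,-70,0],[0,0,0],0],
    [[-45,-105,0],[0,0,0],0],
    [[-60,-140,0],[0,0,0],0],
    [[-75,-175,0],[0,0,0],0],
    [[-90,-210,0],[0,0,0],0],
    [[-90,-240,0],[0,0,0],0],
    [[-90,-240,0],[0,0,0],0],
  ],
)

```text
clock: 13.55
tcp_pos: [0.501, -0.3855, 0.2378]
orientation: [-0.0, 0.157, 0.988, -0.001]
wrist_force: [0.4, 0.3, -0.3]
finger_gap: -0.0001
grip_force: 0.0
```

```bash
python3 - <<'E'
from h import *
s=imaging.read_camera("scene")[:,:,::-1];t=imaging.read_camera("top")[:,:,::-1]
f=lambda im,x,y,w:cv2.resize(im[y:y+100,x:x+w],None,fx=4,fy=4,interpolation=cv2.INTER_CUBIC)
cv2.imwrite("pics/end.png",np.hstack([f(s,325,185,70),f(t,310,210,110)]))
for im,(x,y) in((s,(300,345)),(t,(185,275))):
    g=cv2.cvtColor(np.ascontiguousarray(im),cv2.COLOR_BGR2HSV);m=cv2.inRange(g[y:y+40,x:x+40],(8,90,60),(35,255,255))
    print(cv2.connectedComponentsWithStats(m)[3]+[x,y])
E
```

```text
[[319.51273677 364.68321359]
 [319.2173913  360.43478261]]
[[204.61730769 294.61025641]
 [199.925      290.2       ]]
```

View pics/end.png

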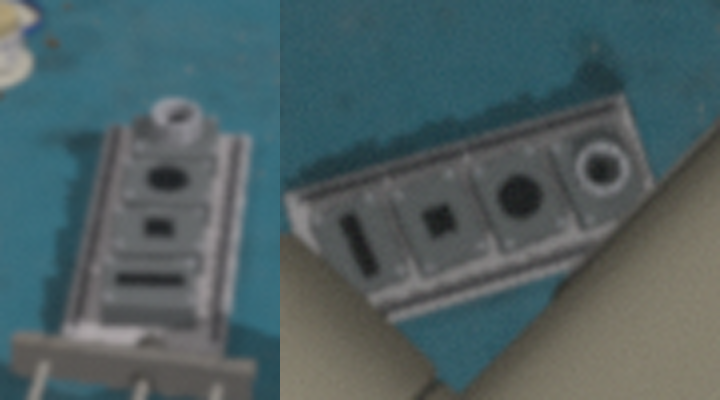

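The bar (scene ~(363,255)), square (365,242) and round (367,229) keys all sit flush. The guarded key is untouched, and the stud's pixels are the same as at the start, so the puck did not move.

```bash
python3 -c "
from workcell import env
print(env.hand_in())"
```

```text
the job is handed in; nothing more can be done
None
```

I touched the stud, then pressed the round, bar and square keys fully down in that order; the guarded key and the puck are as they were, the hand is clear, and the job is handed in at about 14 s.

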